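# Pack the specimen jar and clamp the carrier shut

## Robot

A 6-joint arm with a two-finger parallel gripper is mounted at the origin on the work surface. World frame = base frame: x ahead of the robot, y to its left, z up, the work surface at z = 0. Lengths are in m, angles in rad, forces in N, time in s.
With the tool pointing down it reaches from about 0.325 to 1 m from the base axis. Payload 5.1 kg.
Tool frame: the origin (TCP) lies midway between the tips of the shut fingers; the grasp point (between the pads) lies ctrl.pinch_z behind it (ctrl.pinch_z is the distance from the TCP to the grasp point, in m); z points along the fingers, y is the line along which they close (so a half turn about z gives the same grasp; the last joint's range is limited). The gripper opens to 85 mm and grips with 20 to 120 N. Pads are 22 mm wide; open, the fingers measure 114 mm over their backs; the gripper's body (76 mm by 85 mm) begins 54 mm behind the grasp point. The pads swing forward as they close: fully open they stand 13 mm farther back than shut.
Start: joints at [1.119, 0.124, 1.65, -0, 1.367, -0.083], TCP at [0.234, 0.606, 0.231] pointing down, gripper open.
Joint ranges: [-2.61, 2.61], [-1.02, 2.33], [0.03, 2.71], [-1.35, 4.49], [0.32, 2.68], [-2.91, 2.91]. Speed limits (rad/s): [2.57, 2.57, 3.14, 3.14, 3.14, 3.14].

## Interface

Orientations are given as [roll, pitch, yaw] about the fixed x, y, z axes, in that order (R = Rz(yaw) Ry(pitch) Rx(roll)).
In Python, from bench import ctrl gives the robot as it stands.
- The arm moves only by the shell command python3 -m pendant 'ROWS' [OPENING] [FORCE]. ROWS is JSON, a list of rows, each a list of 6 numbers: the shift along the tool's x, y, z as a fraction of full scale, then the turn, a rotation vector about the tool's x, y, z as a fraction of full scale. In form: [[dx, dy, dz, ax, ay, az], ...]. A call has 1 to 20 rows; each row is the pose to reach, as a shift and turn from the pose commanded when the call began, along the tool's axes at that moment; what a row does not reach only later rows make up. Full scale, the value 1, is 0.12 m for a shift and 30 degrees for a turn. A row lasts 1/8 s, in which the tool goes at most 62.5 mm and 10.7 degrees, less where a joint would pass 70% of its speed; a pose out of reach is approached as far as the arm can. A call with a number of a shift or a turn outside -1 to 1 is refused whole. A call with a gripper value outside its range is refused whole. OPENING is the finger opening in mm, from 0 to 85.4, set as the call begins (- or left out, the last holds). The fingers move at their own pace and stop on an object; FORCE is the grip in N (left out, the last holds). Time passes only in rows, so rows that repeat a pose let the fingers close. It gives the time, the measured TCP pose, the force, the opening and the grip force at its end, in the units of the state.
- ctrl.get_state(): the state, without advancing time (a new reading comes with each control period).
- ctrl.capture(name): name is "scene" or "top" or "wrist"; returns (picture, depth): 480x640x3 uint8, red, green, blue; 480x640 float32, m along the optical axis (not along the pixel's ray), 0 where there is no reading.
- ctrl.camera_info(name): a dict with "K" (3x3 intrinsics, pixels), "k1" (the pictures are not rectified: a ray, as slopes to the right and down, at radius r is drawn at 1 + k1 r^2 times it, then the intrinsics apply), "R" (3x3) and "t" (3): a world point X has camera coordinates R X + t. Camera axes: x right, y down, z forward; pixel columns grow to the right and rows downward; lengths in m; the calibration is good to about 2 mm. A picture is of the moment at which its call begins: read the wrist's pose just before it. camera_info takes no time and is no camera call; for the wrist camera it gives the pose at the moment of the call.
- ctrl.close_job(): hands the job in; it is judged then, once.
Trained networks look in the newest picture that a camera, given by its name, has taken for a name from the list of things; names that differ only in an ending like _2 or _b are one class to them, and where a whole thing is asked for, a point or a joint stands for the part that bears it (a point fixed in the world has none). Each returns a list of dicts, best first, with "p" (0 to 1); they miss things now and then, are a little off and sometimes report something else, mostly with a low value. They report only what shows in the picture. A call takes as long as a camera call. They do not tell look-alikes from the thing itself.
- ctrl.trace(camera, query): "pixels" (480x640 bool, what is visible of it) and "position" ([column, row] in pixels, amid what is visible of it).
The state is a dict: "t": time; "joints": joint angles; "qd": joint speeds; "joint_efforts": joint torques, N m; "position": TCP position; "ee_rot": TCP orientation; "wrist_force": force on the tool from outside, world axes, zero at the start; "ft_torque": the same for the moment, N m; "grip_width": opening from 0.0 (shut) to 1.0 (fully open); "finger_force": force on a finger pad.
Only numpy, scipy, OpenCV 4.12 (cv2) and the standard library are available. Lean on these libraries where they do the work, as an engineer would, in place of code of your own. Each camera call takes 0.05 s, during which the arm holds its last target. There are 200 camera calls.

## Task

Stand the red-capped specimen jar in the open carrier with its coded label facing the scanner. Then close the carrier: hook the lid's metal tongue under the keeper lip, lay the lid flat on the rim, and push the red clamp handle right down past its dead centre so that the foot holds the lid. Do not tip the jar over, and leave the other things on the bench where they are.

Things in the scene. Friction and masses are not known exactly. Their poses are not given: they have to be found in the camera images.
- carrier: Specimen carrier fixed to the bench: clear box with blue bands at foot and rim, 200 (x) x 150 (y) mm, rim 95 mm high, walls 5 mm. Origin: centre of its underside; z up. Aluminium keeper at the +x end, toggle clamp at the -x end (its bracket spans x = -168 to -100 mm, up to 135 mm high), scanner beside the -y wall.
- carrier_floor (a point): Middle of the free floor for the jar (black mat): x = -20 mm, y = 0, 8 mm above the carrier's origin. Inside the box measures 190 x 140 mm; a pale-blue cold brick, its top 74 mm above the bench, fills x = +68 to +92 mm.
- keeper (a point): Middle of the lower front edge of the keeper lip: x = 106, z = 103.5 mm in the carrier's frame. The lip is 100 mm wide in y, 6.5 mm thick, and runs from here in +x to an upright plate whose inner face is at x = 118 mm. Between rim (95 mm) and lip is an 8.5 mm gap for the lid's tongue; beyond the end wall (x over 100 mm) there is nothing under the tongue.
- lid: White lid, 0.22 to 0.45 kg, right way up. Origin: centre of the plug's underside; x points to the tongue, z up. Plug 183 x 133 mm, z = 0 to 6; plate 200 x 150 mm, z = 6 to 14. Seated, the plate lies on the rim, origin 89 mm above the carrier's, x along the carrier's x, 3.5 mm play round the plug. It cannot slide flat under the lip: the tongue goes in tilted about 12 degrees, tongue low.
- lid_grip (a point): Where to grip the lid, 41 mm above its origin: the blue handle bar across its middle, along the lid's y, 92 mm long, 16 mm thick in x, z = 30 to 50 mm, on two posts at its ends.
- lid_tip (a point): Middle of the end of the lid's aluminium tongue: x = 114, z = 8.5 mm in the lid's frame. The tongue is 80 mm wide, 5 mm thick (z = 6 to 11 mm) and reaches 14 mm past the plate's +x edge. Seated, this point is under the lip at about x = 114, z = 97.5 mm in the carrier's frame.
- clamp_handle (a joint): Angle of the red handle, rad: 0 closed (level, pointing out along the carrier's -x), about 1.1 open (raised). A linkage lowers the steel arm as it closes. From 0.32 the sprung foot presses on the lid: about 5 to 8 N at the grip until dead centre at 0.09, then it goes to its stop at 0 and stays. Left open it also stays. It cannot close unless the lid is down.
- clamp_hinge (a point): Pivot of the clamp handle: x = -153, z = 107 mm in the carrier's frame; the hinge axis is the carrier's y.
- handle_grip (a point): Where to grip or push the handle, on its red sleeve, 90 mm from the pivot. The sleeve is 18 mm wide in the carrier's y and 16 mm thick, and spans 40 to 118 mm from the pivot.
- clamp_foot: Black rubber foot, 20 mm across, under the end of the clamp's steel arm (72 mm from the arm's pivot, which is at x = -132, z = 125 mm in the carrier's frame). Closed, it presses on the lid 60 mm to the clamp side of its middle. With the clamp open it and the arm stay beyond x = -115 mm, at most 215 mm above the bench (the raised handle: 225 mm).
- scanner: Code scanner, fixed beside the carrier: grey head 70 x 46 mm, 102 mm tall, on a round black stand, at x = -30, y = -142 mm in the carrier's frame. Origin: underside of the stand; its y axis points at the carrier.
- scan_window (a point): Middle of the scanner's red window, 70 mm above the bench, looking along the carrier's +y through the clear wall.
- jar: Red-capped specimen jar, 0.13 to 0.27 kg, 78 mm tall: body 52 mm across, cap 54 mm across (top 20 mm). Origin: centre of its underside; its x axis points out through the middle of the coded label.
- jar_label (a point): Middle of the jar's white label with black bars, 30 mm above the jar's underside.
- white_jar: White-capped jar of the same size, no label; not part of the job. Origin: centre of its underside.
- dishes: Two culture dishes stacked, 92 mm across, 33 mm tall; leave alone. Origin: centre of underside.
- marker: Marker pen, 140 mm long, 15 mm thick, lying on the bench; leave alone. Origin: under its middle.
- tip_box: Blue pipette-tip box, 122 x 84 x 56 mm; leave alone. Origin: centre of underside.
- pipette: White pipette lying on the bench, about 260 mm long along its x, 30 mm thick; leave alone. Origin: near its middle, on the bench.
- timer: White bench timer, 66 x 66 x 20 mm; leave alone. Origin: centre of underside.
Things that resemble listed ones, but are neither listed nor needed, are in the scene too. What is shaped like the jar but pink or turquoise is not meant.

How it is judged:
By the outcome, as a careful person would: the job done as asked, in the order asked, and still so for the second after the job is handed in, with the robot touching nothing.
It also fails if it takes over 72 s, if anything falls off the work surface, if the arm or the gripper's body presses on something with over 40 N, if the wrist force passes 120 N, or if a joint passes its speed limit or range.

## Working session

There is one attempt and no reset: what is moved stays moved. The work goes in short steps, Python scripts to look and compute and a shell command to move; the robot and the scene stay as the last step left them, time stands still between calls to the robot, and variables do not carry over. Pictures are saved under pics/ and viewed, at most 10 in all, crops included, and the job is handed in when it is done.

```bash
ls; mkdir -p pics; python3 - <<'E'
from bench import ctrl
import cv2,numpy as np
for n in("scene","top"):
    im,d=ctrl.capture(n); cv2.imwrite(f"pics/{n}0.png",im[:,:,::-1]); np.savez(f"{n}0.npz",im=im,d=d)
    c=ctrl.camera_info(n); print(n,np.round(c["K"],1).tolist(),c["k1"],np.round(-c["R"].T@c["t"],3))
    for q in("jar","lid","carrier","scanner","clamp_handle","lid_grip","jar_label","white_jar","keeper","scan_window","clamp_foot"):
        try: r=ctrl.trace(n,q)
        except Exception as e: print(q,e);continue
        print(q,[(round(x["p"],2),np.round(x["position"]).tolist(),int(x["pixels"].sum())) for x in r])
s=ctrl.get_state();print(s,ctrl.pinch_z)
E
```

```text
pics
scene [[536.6, 0.0, 319.0], [0.0, 536.6, 235.5], [0.0, 0.0, 1.0]] -0.13145087633701616 [ 0.997 -0.527  1.134]
jar [(0.93, [326.0, 140.0], 547), (0.76, [371.0, 126.0], 502), (0.69, [413.0, 136.0], 536), (0.64, [365.0, 184.0], 586), (0.57, [367.0, 148.0], 510)]
lid [(0.63, [200.0, 358.0], 5946)]
carrier [(0.74, [338.0, 251.0], 8620)]
scanner [(0.89, [384.0, 284.0], 1125)]
clamp_handle [(0.67, [404.0, 164.0], 578), (0.61, [291.0, 282.0], 125), (0.41, [321.0, 177.0], 529)]
lid_grip [(0.73, [200.0, 356.0], 5858), (0.36, [369.0, 148.0], 559)]
jar_label [(0.86, [415.0, 137.0], 533), (0.65, [370.0, 186.0], 605), (0.57, [366.0, 150.0], 513), (0.57, [333.0, 144.0], 531)]
white_jar [(0.83, [404.0, 162.0], 606)]
keeper [(0.74, [339.0, 252.0], 8400), (0.63, [450.0, 222.0], 1934), (0.4, [232.0, 265.0], 313)]
scan_window [(0.93, [384.0, 282.0], 1115)]
clamp_foot [(0.59, [285.0, 380.0], 1286)]
top [[573.1, 0.0, 310.6], [0.0, 573.1, 236.1], [0.0, 0.0, 1.0]] 0.052983491812473776 [0.321 0.014 1.423]
jar [(0.94, [210.0, 258.0], 495), (0.93, [127.0, 305.0], 607), (0.8, [172.0, 290.0], 554), (0.63, [
[... 623 characters left out ...]
 1.2, 'joints': array([ 1.11937476e+00,  1.23790170e-01,  1.65032078e+00, -1.38458128e-05,
        1.36746372e+00, -8.26142732e-02]), 'qd': array([-2.23013268e-03,  9.13679574e-04, -7.40511558e-04, -6.13433456e-04,
       -1.62377918e-04, -1.53063267e-05]), 'joint_efforts': array([ 6.15304598e-04, -4.23619723e+01, -3.65748560e+01, -7.83961491e-05,
        8.76393078e-04,  1.18163749e-05]), 'position': array([0.23436138, 0.60626729, 0.23131628]), 'ee_rot': array([3.14157586e+00, 1.49976408e-05, 2.77278815e+00]), 'wrist_force': array([ 0.43383671, -0.60113583,  0.00631122]), 'ft_torque': array([-0.03277714,  0.00662156, -0.05782169]), 'finger_force': 0.0, 'grip_width': 1.00054214172731} 0.0187
```

View pics/scene0.png

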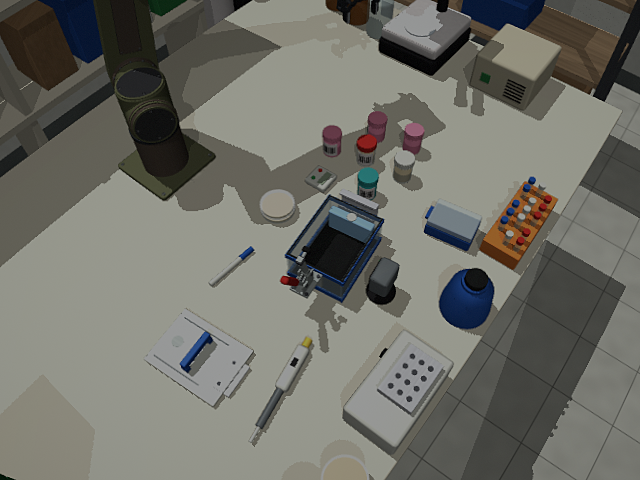

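View pics/top0.png

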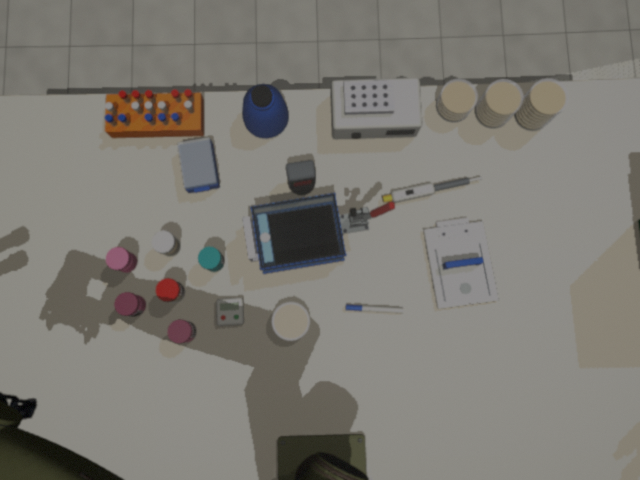

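The scene picture shows the red-capped jar at about (367,148). Its look-alikes are pink at (332,140), (376,124) and (413,136), turquoise at (368,184), and a white cap at (404,164). In the top view red is at (169,290), pink at (121,259), (129,304) and (180,331), turquoise at (210,259), and white at (165,243). The carrier is at (300,233) in the top view with its keeper on the left, and the lid is at (460,265). I choose the red cap at (169,290) and will check it in a close crop.

```bash
cat > h.py <<'E'
from bench import ctrl
import cv2,numpy as np
from scipy.spatial.transform import Rotation as Ro
def cloud(d,c):
    v,u=np.mgrid[:d.shape[0],:d.shape[1]]
    uv=np.stack([u,v],-1).reshape(-1,1,2).astype(float)
    s=cv2.undistortPoints(uv,np.array(c["K"]),np.array([c["k1"],0,0,0.]))[:,0]
    P=np.c_[s,np.ones(len(s))]*d.reshape(-1,1)
    return ((P-c["t"])@c["R"]).reshape(*d.shape,3)   # R^T(P-t)
def proj(X,c):
    X=np.atleast_2d(np.asarray(X,float))
    return cv2.projectPoints(X,cv2.Rodrigues(np.array(c["R"]))[0],np.array(c["t"],float),np.array(c["K"]),np.array([c["k1"],0,0,0.]))[0][:,0]
def snap(n,f=None):
    c=ctrl.camera_info(n); im,d=ctrl.capture(n)
    if f: cv2.imwrite(f"pics/{f}.png",im[:,:,::-1])
    return im,d,c,cloud(d,c)
def mover(target,Rt=None):
    """shift (fraction of .12 m) and turn (fraction of 30 deg) in tool axes from measured pose"""
    s=ctrl.get_state(); R=Ro.from_euler('xyz',s["ee_rot"])
    a=R.inv().apply(np.array(target)-s["position"])/.12
    w=np.zeros(3) if Rt is None else (R.inv()*Rt).as_rotvec()/np.radians(30)
    return np.round(a,3),np.round(w,3)
E
python3 - <<'E'
from h import *
for n in("top","scene"):
    z=np.load(f"{n}0.npz"); im,d=z["im"],z["d"]; c=ctrl.camera_info(n); P=cloud(d,c)
    hsv=cv2.cvtColor(im,cv2.COLOR_RGB2HSV).astype(int); ok=d>0
    print(n,"bench z",np.median(P[ok][:,2]))
    H,S,V=hsv[...,0],hsv[...,1],hsv[...,2]; X,Y,Z=P[...,0],P[...,1],P[...,2]
    red=((H<6)|(H>174))&(S>190)&(V>110)&ok
    k,l,st,ce=cv2.connectedComponentsWithStats(red.astype(np.uint8))
    for i in range(1,k):
        if st[i,4]>30: q=P[l==i]; print("red",ce[i].round(),st[i,4],np.median(q,0).round(3),np.percentile(q[:,2],[5,95]).round(3))
    # jar cap top
    blue=(H>105)&(H<125)&(S>130)&ok
    for nm,m in(("rim",blue&(Z>.088)&(Z<.102)),("lidbar",blue&(Z>.04)&(Z<.07))):
        k,l,st,ce=cv2.connectedComponentsWithStats(m.astype(np.uint8))
        for i in range(1,k):
            if st[i,4]>60:
                q=P[l==i]; r=cv2.minAreaRect(q[:,:2].astype(np.float32)); print(nm,ce[i].round(),st[i,4],np.round(r[0],4),np.round(r[1],4),round(r[2],2),np.median(q[:,2]).round(4))
    m=ok&(V>110)&(S<70)&(Z>.009)&(Z<.02)
    k,l,st,ce=cv2.connectedComponentsWithStats(m.astype(np.uint8))
    for i in range(1,k):
        if st[i,4]>1000:
            q=P[l==i]; r=cv2.minAreaRect(q[:,:2].astype(np.float32)); print("lid",ce[i].round(),st[i,4],np.round(r[0],4),np.round(r[1],4),round(r[2],2),np.median(q[:,2]).round(4))
    q=P[ok&(np.hypot(X-.19,Y-.35)<.06)&(Z>.07)&(Z<.09)&red]
    if len(q): print("cap",cv2.minEnclosingCircle(q[:,:2].astype(np.float32)),np.median(q[:,2]))
c=ctrl.camera_info("wrist"); s=ctrl.get_state(); R=Ro.from_euler('xyz',s["ee_rot"]).as_matrix()
print("cam in tool",R.T@(-c["R"].T@c["t"]-s["position"]),(c["R"]@R).round(3).tolist(),c["K"][0][0])
E
```

```text
top bench z -0.0002838297489659237
rim [267. 113.] 137 [0.8694 0.1092] [0.0318 0.0764] 25.37 0.0976
lidbar [464. 262.] 172 [ 0.4946 -0.3551] [0.013  0.0863] 4.98 0.0493
lid [460. 264.] 4144 [ 0.5016 -0.3541] [0.2145 0.1521] 6.79 0.0137
scene bench z -0.0010621651683363435
red [367. 141.] 183 [0.451 0.35  0.076] [0.072 0.08 ]
red [526. 231.] 31 [0.932 0.334 0.091] [0.088 0.094]
red [521. 239.] 33 [0.931 0.304 0.091] [0.086 0.095]
red [284. 279.] 35 [ 0.607 -0.167  0.208] [0.206 0.212]
rim [85. 46.] 114 [-0.5435  0.1311] [0.1131 0.0598] 42.17 0.0951
rim [347. 261.] 188 [0.6482 0.0342] [0.2227 0.0883] 73.47 0.0919
rim [469. 293.] 532 [0.9022 0.1128] [0.098  0.0869] 1.33 0.0952
lidbar [89. 55.] 189 [-0.5485  0.1285] [0.1167 0.0621] 37.4 0.0578
lidbar [462. 309.] 439 [0.9069 0.0878] [0.1124 0.0508] 8.76 0.0554
lidbar [195. 350.] 312 [ 0.5002 -0.3565] [0.0178 0.0919] 6.74 0.0484
lid [200. 357.] 4623 [ 0.5052 -0.3556] [0.2152 0.1509] 6.19 0.0132
cam in tool [ 0.07752087 -0.00113127 -0.14148796] [[-0.001, 1.0, 0.0], [-0.953, -0.001, -0.304], [-0.304, -0.001, 0.953]] 375.8043020781189
```

```bash
python3 - <<'E'
from h import *
C={}
for n in("top","scene"):
    z=np.load(f"{n}0.npz"); im,d=z["im"],z["d"]; c=ctrl.camera_info(n); P=cloud(d,c); ok=d>0
    hsv=cv2.cvtColor(im,cv2.COLOR_RGB2HSV).astype(int);H,S,V=hsv[...,0],hsv[...,1],hsv[...,2]; X,Y,Z=P[...,0],P[...,1],P[...,2]
    if n=="top":
        print(P[228,300],P[177,300],P[210,376],P[290,169]);
    m=ok&(abs(Z-.095)<.006)&(np.hypot(X-.57,Y-.04)<.2)&(H>100)&(H<130)&(S>90)
    k,l,st,ce=cv2.connectedComponentsWithStats(m.astype(np.uint8))
    for i in range(1,k):
        if st[i,4]>40:
            q=P[l==i]; r=cv2.minAreaRect(q[:,:2].astype(np.float32)); print(n,ce[i].round(),st[i,4],np.round(r[0],4),np.round(r[1],4),round(r[2],2))
    for nm,q in(("jar",[.451,.35,.078]),("jar0",[.451,.35,0])): print(n,nm,proj(q,c))
im=np.load("scene0.npz")["im"]
a=cv2.resize(im[115:205,310:430],None,fx=5,fy=5,interpolation=cv2.INTER_CUBIC)
cv2.imwrite("pics/crop1.png",a[:,:,::-1])
E
```

```text
[0.59710957 0.03760191 0.00778684] [0.70458658 0.0330529  0.09509409] [ 0.60102025 -0.13580618  0.17260813] [0.44454473 0.34643287 0.0770611 ]
top [295. 263.] 128 [0.4977 0.0485] [0.0048 0.1627] 8.12
top jar [[167.41680686 287.25103895]]
top jar0 [[175.28870881 290.05667673]]
scene [342. 203.] 58 [0.5332 0.1287] [0.0887 0.0184] 21.12
scene [333. 272.] 125 [ 0.617  -0.0181] [0.0943 0.0802] 7.02
scene jar [[366.77875656 140.84311103]]
scene jar0 [[365.1864649  160.20499506]]
```

View pics/crop1.png

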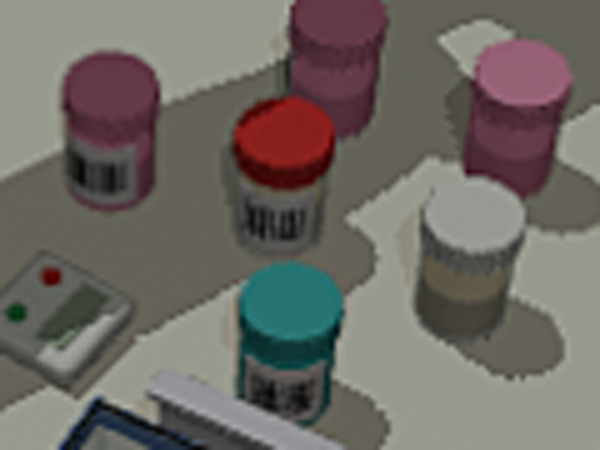

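The crop confirms the red cap at crop (284,135), i.e. scene (367,142), with a white barred label below it. The others are pink, turquoise and white-capped. The label faces roughly the scene camera. Next I'll take a wrist view from its side.

```bash
cat >> h.py <<'E'
from scipy.spatial.transform import Slerp
def plan(target,Rt,via=None):
    """print chained calls (tool-frame fractions) from the measured pose to target"""
    s=ctrl.get_state(); p0=s["position"]; R0=Ro.from_euler('xyz',s["ee_rot"]); target=np.array(target)
    ang=np.degrees((R0.inv()*Rt).magnitude())
    n=int(max(np.ceil(ang/29.9),np.ceil(np.linalg.norm(target-p0)/.119)))
    n=max(n,1)
    S=Slerp([0,1],Ro.concatenate([R0,Rt])); p,R=p0,R0
    for i in range(1,n+1):
        q=p0+(target-p0)*i/n; Q=S(i/n)
        r=np.r_[R.inv().apply(q-p)/.12,(R.inv()*Q).as_rotvec()/np.radians(30)]
        rows=max(np.linalg.norm(q-p)/.0625,np.degrees((R.inv()*Q).magnitude())/10.7)
        print(np.round(r,3).tolist(),"rows>=%.1f"%rows,"->",q.round(3)); p,R=q,Q
def down(yawdeg,tilt=0):  # tool z down, tool x at yaw; tilt: deg about tool y
    return Ro.from_euler('z',yawdeg,degrees=True)*Ro.from_euler('x',180,degrees=True)*Ro.from_euler('y',tilt,degrees=True)
CAM=np.array([.0775,-.0011,-.1415]); AX=np.array([-.304,-.001,.953])
def look(point,R,dist): # TCP so that the wrist camera sees point in its centre
    return np.array(point)-R.apply(AX)*dist-R.apply(CAM)
E
python3 - <<'E'
from h import *
for tilt in(-22,22):
    R=down(249,tilt); print(tilt,"cam axis",R.apply(AX).round(2))
    t=look([.447,.348,.05],R,.26); print(t.round(3)); plan(t,R)
E
```

```text
-22 cam axis [ 0.23  0.6  -0.77]
[0.431 0.31  0.148]
[-0.605, -0.428, 0.174, -0.144, -0.144, -0.741] rows>=2.2 -> [0.284 0.532 0.21 ]
[-0.382, -0.635, 0.171, -0.144, -0.144, -0.741] rows>=2.2 -> [0.333 0.458 0.19 ]
[-0.1, -0.742, 0.136, -0.144, -0.144, -0.741] rows>=2.2 -> [0.382 0.384 0.169]
[0.198, -0.731, 0.076, -0.144, -0.144, -0.741] rows>=2.2 -> [0.431 0.31  0.148]
22 cam axis [-0.03 -0.07 -1.  ]
[0.459 0.384 0.149]
[-0.604, -0.262, 0.171, 0.144, 0.144, -0.741] rows>=2.2 -> [0.291 0.551 0.211]
[-0.474, -0.462, 0.158, 0.144, 0.144, -0.741] rows>=2.2 -> [0.347 0.495 0.19 ]
[-0.279, -0.597, 0.17, 0.144, 0.144, -0.741] rows>=2.2 -> [0.403 0.44  0.17 ]
[-0.048, -0.647, 0.205, 0.144, 0.144, -0.741] rows>=2.2 -> [0.459 0.384 0.149]
```

```bash
python3 -m pendant '[[-0.605,-0.428,0.174,-0.144,-0.144,-0.741],[-0.605,-0.428,0.174,-0.144,-0.144,-0.741],[-0.605,-0.428,0.174,-0.144,-0.144,-0.741]]' | tail -1 
python3 -m pendant '[[-0.382,-0.635,0.171,-0.144,-0.144,-0.741],[-0.382,-0.635,0.171,-0.144,-0.144,-0.741],[-0.382,-0.635,0.171,-0.144,-0.144,-0.741]]' | tail -1
python3 -m pendant '[[-0.1,-0.742,0.136,-0.144,-0.144,-0.741],[-0.1,-0.742,0.136,-0.144,-0.144,-0.741],[-0.1,-0.742,0.136,-0.144,-0.144,-0.741]]' |tail -1
python3 -m pendant '[[0.198,-0.731,0.076,-0.144,-0.144,-0.741],[0.198,-0.731,0.076,-0.144,-0.144,-0.741],[0.198,-0.731,0.076,-0.144,-0.144,-0.741],[0.198,-0.731,0.076,-0.144,-0.144,-0.741]]'
python3 - <<'E'
from h import *
im,d,c,P=snap("wrist","wrist1"); np.savez("w1.npz",im=im,d=d,R=c["R"],t=c["t"])
print([(round(x["p"],2),np.round(x["position"]).tolist(),int(x["pixels"].sum())) for x in ctrl.trace("wrist","jar_label")])
hsv=cv2.cvtColor(im,cv2.COLOR_RGB2HSV).astype(int)
m=((hsv[...,0]<6)|(hsv[...,0]>174))&(hsv[...,1]>170)&(hsv[...,2]>60)&(P[...,2]>.07)&(P[...,2]<.085)&(d>0)
q=P[m]; q=q[np.hypot(q[:,0]-.447,q[:,1]-.348)<.05]
print(len(q),cv2.minEnclosingCircle(q[:,:2].astype(np.float32)),np.median(q[:,2]))
E
```

```text
finger_force: 0.0
finger_force: 0.0
finger_force: 0.0
t: 2.82
position: [0.4319, 0.3102, 0.1486]
ee_rot: [3.14, 0.385, -1.942]
wrist_force: [-0.4, -0.3, 0.4]
grip_width: 0.999
finger_force: 0.0
[(0.98, [317.0, 240.0], 8247), (0.92, [446.0, 166.0], 10994), (0.91, [144.0, 160.0], 11800), (0.89, [288.0, 349.0], 5113), (0.85, [387.0, 308.0], 6166)]
4328 ((0.44638267159461975, 0.34800997376441956), 0.02774926647543907) 0.07667970341256292
```

View pics/wrist1.png

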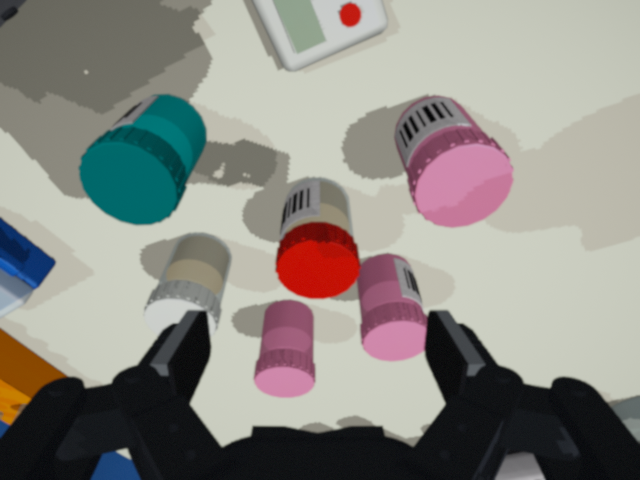

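The red jar is in the centre, cap at (318,262). Its barred label is at about (305,205), a bit left of the visible side. I'll unwrap the cylinder to get the label bearing.

```bash
python3 - <<'E'
from h import *
z=np.load("w1.npz"); c=dict(ctrl.camera_info("wrist")); c["R"],c["t"]=z["R"],z["t"]
im=z["im"]; cx,cy=.4464,.348
th=np.arange(-180,30,1); hz=np.arange(.005,.058,.001)
T,Z=np.meshgrid(np.radians(th),hz)
X=np.stack([cx+.026*np.cos(T),cy+.026*np.sin(T),Z],-1).reshape(-1,3)
p=proj(X,c).reshape(*T.shape,2).astype(np.float32)
u=cv2.remap(im,p[...,0],p[...,1],cv2.INTER_LINEAR)[::-1]
cv2.imwrite("pics/unwrap.png",cv2.resize(u,None,fx=3,fy=6)[:,:,::-1])
cp=-c["R"].T@c["t"]; print("cam bearing",np.degrees(np.arctan2(cp[1]-cy,cp[0]-cx)))
g=cv2.cvtColor(u,cv2.COLOR_RGB2GRAY)
s=cv2.cvtColor(u,cv2.COLOR_RGB2HSV)[...,1]
for a in range(-140,-10,3): i=a+180; print(a,g[18:38,i].mean().round(),s[18:38,i].mean().round(),end=" | ")
E
```

```text
cam bearing -110.93373235031682
-140 118.0 33.0 | -137 118.0 35.0 | -134 117.0 36.0 | -131 117.0 36.0 | -128 117.0 36.0 | -125 117.0 36.0 | -122 117.0 36.0 | -119 116.0 37.0 | -116 116.0 34.0 | -113 127.0 14.0 | -110 136.0 3.0 | -107 138.0 3.0 | -104 137.0 2.0 | -101 133.0 3.0 | -98 109.0 3.0 | -95 66.0 3.0 | -92 108.0 3.0 | -89 118.0 3.0 | -86 76.0 3.0 | -83 35.0 5.0 | -80 79.0 3.0 | -77 98.0 3.0 | -74 60.0 3.0 | -71 28.0 8.0 | -68 55.0 4.0 | -65 90.0 4.0 | -62 90.0 3.0 | -59 75.0 4.0 | -56 77.0 4.0 | -53 85.0 3.0 | -50 80.0 3.0 | -47 68.0 4.0 | -44 56.0 4.0 | -41 50.0 5.0 | -38 51.0 6.0 | -35 55.0 8.0 | -32 60.0 8.0 | -29 66.0 9.0 | -26 74.0 6.0 | -23 84.0 5.0 | -20 96.0 3.0 | -17 107.0 4.0 | -14 115.0 8.0 | -11 114.0 22.0 |
```

View pics/unwrap.png

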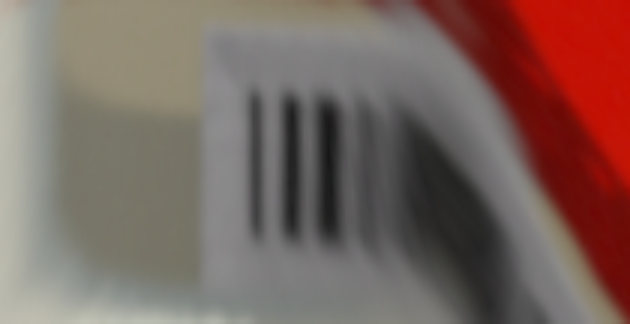

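```bash
python3 - <<'E'
from h import *
c=ctrl.camera_info("scene"); im=np.load("scene0.npz")["im"]; 
for cx,cy in((.4464,.348),(.449,.3495)):
    th=np.arange(-160,41,6)
    for lo,hi in((.012,.018),(.022,.040),(.046,.050)):
        Z,T=np.meshgrid(np.arange(lo,hi,.002),np.radians(th),indexing="ij")
        p=proj(np.stack([cx+.026*np.cos(T),cy+.026*np.sin(T),Z],-1).reshape(-1,3),c).reshape(*T.shape,2).astype(np.float32)
        u=cv2.remap(im,p[...,0],p[...,1],cv2.INTER_LINEAR).astype(float)
        print(lo,[(int(a),int(g),int(s)) for a,g,s in zip(th,u.mean((0,2)),(u[...,0]-u[...,2]).mean(0))])
E
```

```text
0.012 [(-160, 83, 12), (-154, 88, 12), (-148, 93, 12), (-142, 96, 12), (-136, 97, 12), (-130, 97, 13), (-124, 97, 14), (-118, 91, 10), (-112, 84, 7), (-106, 77, 6), (-100, 71, 4), (-94, 70, 3), (-88, 72, 2), (-82, 74, 3), (-76, 78, 4), (-70, 79, 4), (-64, 77, 3), (-58, 83, 3), (-52, 82, 3), (-46, 82, 3), (-40, 79, 3), (-34, 74, 3), (-28, 66, 3), (-22, 63, 3), (-16, 67, 2), (-10, 71, 2), (-4, 76, 3), (2, 71, 5), (8, 67, 6), (14, 62, 7), (20, 58, 6), (26, 56, 6), (32, 55, 6), (38, 55, 8)]
0.022 [(-160, 75, 10), (-154, 78, 11), (-148, 81, 11), (-142, 83, 11), (-136, 84, 11), (-130, 83, 11), (-124, 83, 10), (-118, 80, 8), (-112, 76, 5), (-106, 71, 4), (-100, 67, 3), (-94, 65, 3), (-88, 48, 2), (-82, 29, 1), (-76, 39, 1), (-70, 36, 1), (-64, 39, 2), (-58, 53, 2), (-52, 57, 2), (-46, 58, 2), (-40, 43, 2), (-34, 43, 2), (-28, 33, 1), (-22, 63, 2), (-16, 51, 2), (-10, 66, 2), (-4, 77, 3), (2, 78, 5), (8, 74, 7), (14, 69, 12), (20, 68, 15), (26, 71, 15), (32, 74, 15), (38, 75, 17)]
0.046 [(-160, 71, 9), (-154, 74, 9), (-148, 75, 10), (-142, 75, 10), (-136, 74, 10), (-130, 74, 9), (-124, 73, 8
[... 1142 characters left out ...]
, 53, 2), (-46, 44, 2), (-40, 38, 2), (-34, 40, 2), (-28, 57, 2), (-22, 53, 1), (-16, 74, 2), (-10, 76, 4), (-4, 68, 6), (2, 58, 8), (8, 61, 7), (14, 65, 5), (20, 69, 5), (26, 73, 6), (32, 75, 7), (38, 75, 7)]
0.046 [(-160, 52, 23), (-154, 66, 13), (-148, 75, 6), (-142, 77, 5), (-136, 75, 6), (-130, 74, 5), (-124, 75, 5), (-118, 74, 6), (-112, 80, 6), (-106, 84, 3), (-100, 82, 2), (-94, 77, 2), (-88, 78, 3), (-82, 82, 4), (-76, 84, 4), (-70, 86, 4), (-64, 87, 2), (-58, 89, 4), (-52, 90, 4), (-46, 90, 4), (-40, 91, 3), (-34, 90, 3), (-28, 89, 4), (-22, 87, 5), (-16, 85, 6), (-10, 85, 5), (-4, 84, 19), (2, 79, 17), (8, 74, 9), (14, 74, 6), (20, 73, 7), (26, 68, 11), (32, 57, 19), (38, 39, 33)]
```

```bash
cat >> h.py <<'E'
from scipy.optimize import least_squares
def fit_carrier(Ps,x0=(.587,.035,np.radians(98.1))):
    """rim points (z ~ .095) against the 200x150 rim frame, 5 mm wide"""
    q=np.concatenate([P[(abs(P[...,2]-.0945)<.0035)] for P in Ps])
    def loc(p,q): 
        a=q[:,:2]-p[:2]; c,s=np.cos(p[2]),np.sin(p[2]); return np.c_[a@[c,s],a@[-s,c]]
    p=np.array(x0,float)
    for tol in(.02,.012,.007,.005):
        l=np.abs(loc(p,q)); dist=lambda l:np.maximum(l[:,0]-.0975,l[:,1]-.0725)
        k=q[(np.abs(dist(l))<tol)&(np.maximum(l[:,0]-.1,l[:,1]-.075)<tol)]
        p=least_squares(lambda p:dist(np.abs(loc(p,k))),p,loss="soft_l1",f_scale=.002).x
    ll=loc(p,k); e=dist(np.abs(ll))
    print("carrier",p[:2].round(4),np.degrees(p[2]).round(2),len(k),"rms",e.std().round(4),"sides +x -x +y -y",[(int(m.sum()),(e[m].mean()*1e3).round(1)) for m in (ll[:,0]>.09,ll[:,0]<-.09,ll[:,1]>.065,ll[:,1]<-.065)])
    return p
E
python3 - <<'E'
from h import *
Ps=[]
for n in("top","scene"):
    z=np.load(f"{n}0.npz"); c=ctrl.camera_info(n); P=cloud(z["d"],c); P=P[z["d"]>0]; Ps.append(P); fit_carrier([P])
p=fit_carrier(Ps)
c,s=np.cos(p[2]),np.sin(p[2]); f=p[:2]+np.array([c,s])*-.02
print("floor point",f,"label target",np.degrees(p[2])-90)
# pick: turn of label from -59 ; grasp yaw
yaw=165; R=down(yaw); plan([.4464,.348,.20],R)
E
```

```text
carrier [0.5736 0.042 ] 97.68 703 rms 0.0021 sides +x -x +y -y [(158, np.float64(0.9)), (170, np.float64(0.9)), (234, np.float64(0.6)), (209, np.float64(0.8))]
carrier [0.5783 0.0396] 98.07 663 rms 0.0022 sides +x -x +y -y [(153, np.float64(0.6)), (158, np.float64(0.5)), (191, np.float64(0.6)), (221, np.float64(0.6))]
carrier [0.5759 0.041 ] 97.9 1245 rms 0.0025 sides +x -x +y -y [(293, np.float64(0.5)), (309, np.float64(0.5)), (375, np.float64(0.4)), (386, np.float64(0.3))]
floor point [0.57868594 0.02119024] label target 7.897797142653488
[-0.156, -0.002, -0.09, 0.179, 0.199, 0.92] rows>=2.7 -> [0.436 0.323 0.166]
[-0.131, 0.059, -0.108, 0.179, 0.199, 0.92] rows>=2.7 -> [0.441 0.336 0.183]
[-0.08, 0.1, -0.127, 0.179, 0.199, 0.92] rows>=2.7 -> [0.446 0.348 0.2  ]
```

```bash
python3 -m pendant '[[-0.156,-0.002,-0.09,0.179,0.199,0.92],[-0.156,-0.002,-0.09,0.179,0.199,0.92],[-0.156,-0.002,-0.09,0.179,0.199,0.92]]' 85 | sed -n 2,3p
python3 -m pendant '[[-0.131,0.059,-0.108,0.179,0.199,0.92],[-0.131,0.059,-0.108,0.179,0.199,0.92],[-0.131,0.059,-0.108,0.179,0.199,0.92]]' | sed -n 2,3p
python3 -m pendant '[[-0.08,0.1,-0.127,0.179,0.199,0.92],[-0.08,0.1,-0.127,0.179,0.199,0.92],[-0.08,0.1,-0.127,0.179,0.199,0.92],[-0.08,0.1,-0.127,0.179,0.199,0.92]]' 
python3 - <<'E'
from h import *
print(mover([.4464,.348,.046],down(165)))
E
```

```text
position: [0.4358, 0.3244, 0.1665]
ee_rot: [3.074, 0.262, -2.446]
position: [0.4406, 0.3369, 0.1834]
ee_rot: [3.076, 0.123, -2.928]
t: 4.18
position: [0.4459, 0.3487, 0.1996]
ee_rot: [3.141, 0.001, 2.883]
wrist_force: [0.1, 1.0, 1.0]
grip_width: 0.997
finger_force: 0.0
(array([-0.004, -0.006,  1.28 ]), array([0.001, 0.003, 0.006]))
```

```bash
python3 -m pendant '[[-0.004,-0.006,0.4,0,0,0],[-0.004,-0.006,0.8,0,0,0],[-0.004,-0.006,1,0,0,0]]' |sed -n 1,2p
python3 -m pendant '[[0,0,0.2,0,0,0],[0,0,0.28,0,0,0],[0,0,0.28,0,0,0]]' | sed -n 1,4p
python3 -m pendant '[[0,0,0,0,0,0],[0,0,0,0,0,0],[0,0,0,0,0,0],[0,0,0,0,0,0],[0,0,0,0,0,0],[0,0,0,0,0,0]]' 40 45
python3 -m pendant '[[0,0,-0.3,0,0,0],[0,0,-0.7,0,0,0],[0,0,-1,0,0,0],[0,0,-1,0,0,0]]'
python3 - <<'E'
from h import *
plan([.5787,.0212,.17],down(165+67))
E
```

```text
t: 4.55
position: [0.4442, 0.3459, 0.0761]
t: 4.92
position: [0.4459, 0.3464, 0.0453]
ee_rot: [-3.141, 0.0, 2.882]
wrist_force: [-0.1, -0.2, -0.4]
t: 5.68
position: [0.4475, 0.3469, 0.0474]
ee_rot: [3.139, 0.003, 2.881]
wrist_force: [-0.6, -0.1, 5.2]
grip_width: 0.619
finger_force: 46.5
t: 6.18
position: [0.4481, 0.3472, 0.1692]
ee_rot: [3.136, 0.005, 2.881]
wrist_force: [0.3, -0.1, -1.5]
grip_width: 0.622
finger_force: 48.1
[-0.584, -0.782, -0.003, 0.001, 0.005, -0.744] rows>=2.1 -> [0.492 0.239 0.169]
[-0.243, -0.945, -0.004, 0.001, 0.005, -0.744] rows>=2.1 -> [0.535 0.13  0.17 ]
[0.133, -0.966, -0.004, 0.001, 0.005, -0.744] rows>=2.1 -> [0.579 0.021 0.17 ]
```

```bash
python3 -m pendant '[[-0.2,-0.26,-0.15,0,0,-0.25],[-0.4,-0.5,-0.2,0,0,-0.5],[-0.584,-0.782,-0.2,0,0,-0.744]]' |sed -n 2,3p
python3 -m pendant '[[-0.08,-0.3,0,0,0,-0.25],[-0.16,-0.6,0,0,0,-0.5],[-0.243,-0.945,0,0,0,-0.744]]' |sed -n 2,3p
python3 -m pendant '[[0.04,-0.32,0,0,0,-0.25],[0.09,-0.64,0,0,0,-0.5],[0.133,-0.966,0,0,0,-0.744],[0.133,-0.966,0,0,0,-0.744],[0.133,-0.966,0,0,0,-0.744]]'
python3 - <<'E'
from h import *
print(mover([.5787,.0212,.056],down(165+67)))
E
```

```text
position: [0.4894, 0.2362, 0.1876]
ee_rot: [-3.141, -0.002, -3.008]
position: [0.5322, 0.1274, 0.1866]
ee_rot: [3.14, -0.004, -2.618]
t: 7.55
position: [0.5758, 0.0203, 0.1874]
ee_rot: [3.139, -0.002, -2.234]
wrist_force: [-0.5, -0.0, -1.4]
grip_width: 0.619
finger_force: 48.4
(array([-0.022, -0.018,  1.095]), array([ 0.005, -0.003, -0.001]))
```

```bash
python3 -m pendant '[[-0.022,-0.018,0.4,0,0,0],[-0.022,-0.018,0.8,0,0,0],[-0.022,-0.018,1,0,0,0],[-0.022,-0.018,1,0,0,0]]' |sed -n 1,4p
python3 -m pendant '[[0,0,0.06,0,0,0],[0,0,0.095,0,0,0],[0,0,0.095,0,0,0],[0,0,0.095,0,0,0]]'
```

```text
t: 8.05
position: [0.5773, 0.0221, 0.0662]
ee_rot: [3.136, -0.004, -2.232]
wrist_force: [-0.7, -0.1, -1.2]
t: 8.55
position: [0.5808, 0.0208, 0.0589]
ee_rot: [-3.14, 0.001, -2.233]
wrist_force: [-0.1, -0.8, -0.9]
grip_width: 0.62
finger_force: 48.4
```

```bash
python3 -m pendant '[[0,0,0.015,0,0,0],[0,0,0.02,0,0,0],[0,0,0.02,0,0,0]]'

```

```text
t: 8.93
position: [0.5803, 0.0208, 0.0557]
ee_rot: [-3.141, 0.0, -2.233]
wrist_force: [-0.2, 0.6, -1.6]
grip_width: 0.614
finger_force: 48.4
```

```bash
python3 -m pendant '[[0,0,0.01,0,0,0],[0,0,0.012,0,0,0],[0,0,0.012,0,0,0]]'

```

```text
t: 9.3
position: [0.5806, 0.021, 0.0554]
ee_rot: [-3.141, 0.001, -2.233]
wrist_force: [-3.1, 0.5, 4.7]
grip_width: 0.619
finger_force: 48.9
```

```bash
python3 -m pendant '[[0,0,0,0,0,0],[0,0,0,0,0,0],[0,0,0,0,0,0],[0,0,0,0,0,0]]' 75 | sed -n 1,6p
python3 -m pendant '[[0,0,-0.2,0,0,0],[0,0,-0.5,0,0,0],[0,0,-1,0,0,0]]' | sed -n 1,3p
python3 -m pendant '[[0.3,0,-0.3,0,0,0.33],[0.6,0,-0.6,0,0,0.66],[0.8,0,-0.9,0,0,1],[0.8,0,-0.9,0,0,1]]'
python3 - <<'E'
from h import *
im,d,c,P=snap("wrist"); np.savez("w2.npz",im=im,d=d,R=c["R"],t=c["t"])
im2,d2,c2,P2=snap("scene"); np.savez("s2.npz",im=im2,d=d2)
fit_carrier([P[d>0]],(.576,.041,np.radians(97.9)))
b=cv2.resize(im2[190:310,270:420],None,fx=4,fy=4,interpolation=cv2.INTER_CUBIC)
a=np.zeros((480,800,3),np.uint8); a[:,:600]=b; a[:240,480:800]=cv2.resize(im,(320,240))
cv2.imwrite("pics/placed.png",a[:,:,::-1])
E
```

```text
t: 9.8
position: [0.5803, 0.0208, 0.0542]
ee_rot: [-3.141, 0.0, -2.233]
wrist_force: [-0.3, -0.3, 1.0]
grip_width: 0.878
finger_force: 0.0
t: 10.18
position: [0.5785, 0.0209, 0.1728]
ee_rot: [3.137, -0.003, -2.233]
t: 10.68
position: [0.5222, -0.0562, 0.2867]
ee_rot: [-3.137, 0.007, -2.759]
wrist_force: [0.0, -0.5, -0.1]
grip_width: 0.877
finger_force: 0.0
carrier [0.5758 0.039 ] 97.86 4083 rms 0.002 sides +x -x +y -y [(721, np.float64(0.4)), (1124, np.float64(0.2)), (1736, np.float64(0.3)), (852, np.float64(0.6))]
```

View pics/placed.png

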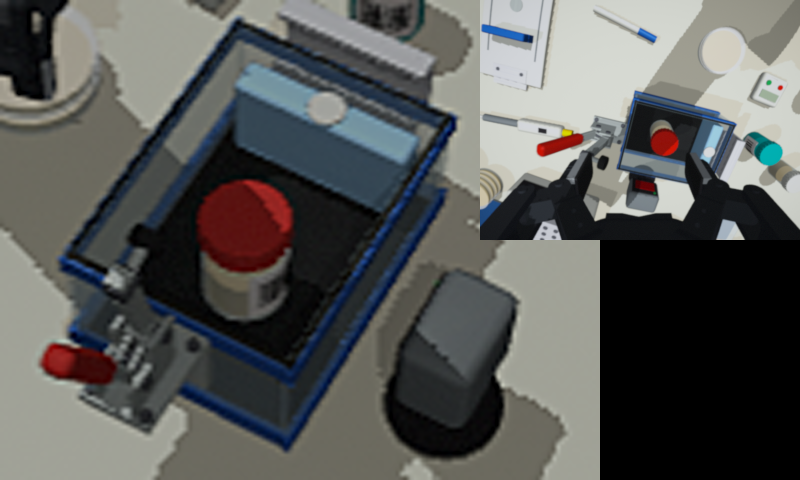

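The label's left edge is at crop (249,285), near the middle of the jar body as seen from the scene camera. That puts the label centre at about 6°, against a target of about 8°, so the jar is good. Next is the lid.

```bash
python3 - <<'E'
from h import *
plan([.497,-.355,.23],down(96.5))
E
```

```text
[0.282, -0.56, 0.109, 0.0, 0.001, 0.88] rows>=2.5 -> [ 0.515 -0.13   0.269]
[0.003, -0.627, 0.109, 0.0, 0.001, 0.88] rows>=2.5 -> [ 0.509 -0.205  0.256]
[-0.276, -0.563, 0.109, 0.0, 0.001, 0.88] rows>=2.5 -> [ 0.503 -0.28   0.243]
[-0.498, -0.382, 0.109, 0.0, 0.001, 0.88] rows>=2.5 -> [ 0.497 -0.355  0.23 ]
```

```bash
python3 -m pendant '[[0.28,-0.56,0,0,0,0.88],[0.28,-0.56,0,0,0,0.88],[0.28,-0.56,0,0,0,0.88]]' 70|sed -n 2p
python3 -m pendant '[[0,-0.63,0.1,0,0,0.88],[0,-0.63,0.1,0,0,0.88],[0,-0.63,0.1,0,0,0.88]]' |sed -n 2p
python3 -m pendant '[[-0.28,-0.56,0.1,0,0,0.88],[-0.28,-0.56,0.1,0,0,0.88],[-0.28,-0.56,0.1,0,0,0.88]]'|sed -n 2p 
python3 -m pendant '[[-0.5,-0.38,0.1,0,0,0.88],[-0.5,-0.38,0.1,0,0,0.88],[-0.5,-0.38,0.1,0,0,0.88],[-0.5,-0.38,0.1,0,0,0.88]]'
python3 - <<'E'
from h import *
im,d,c,P=snap("wrist","lid1"); np.savez("w3.npz",im=im,d=d,R=c["R"],t=c["t"])
hsv=cv2.cvtColor(im,cv2.COLOR_RGB2HSV).astype(int);H,S,V=hsv[...,0],hsv[...,1],hsv[...,2]; X,Y,Z=P[...,0],P[...,1],P[...,2]
ok=(d>0)&(np.hypot(X-.497,Y+.355)<.16)
m=ok&(H>100)&(H<125)&(S>110)&(Z>.04)&(Z<.06)
for nm,m in(("bar",m),("plate",ok&(S<60)&(Z>.009)&(Z<.019))):
    k,l,st,ce=cv2.connectedComponentsWithStats(m.astype(np.uint8)); i=1+st[1:,4].argmax(); q=P[l==i]
    r=cv2.minAreaRect(q[:,:2].astype(np.float32)); print(nm,ce[i].round(),st[i],np.round(r[0],4),np.round(r[1],4),round(r[2],2),np.median(q[:,2]).round(4))
E
```

```text
position: [0.5148, -0.1301, 0.2798]
position: [0.5089, -0.2053, 0.2671]
position: [0.5034, -0.2802, 0.255]
t: 12.4
position: [0.4981, -0.3544, 0.2438]
ee_rot: [-3.139, -0.003, 1.685]
wrist_force: [-0.4, 1.0, 0.2]
grip_width: 0.817
finger_force: 0.0
bar [316. 209.] [ 308  162   17   97 1510] [ 0.4964 -0.3567] [0.0149 0.0904] 6.07 0.0487
plate [319. 199.] [  213   129   219   145 27495] [ 0.5033 -0.357 ] [0.2151 0.1498] 6.5 0.0129
```

View pics/lid1.png

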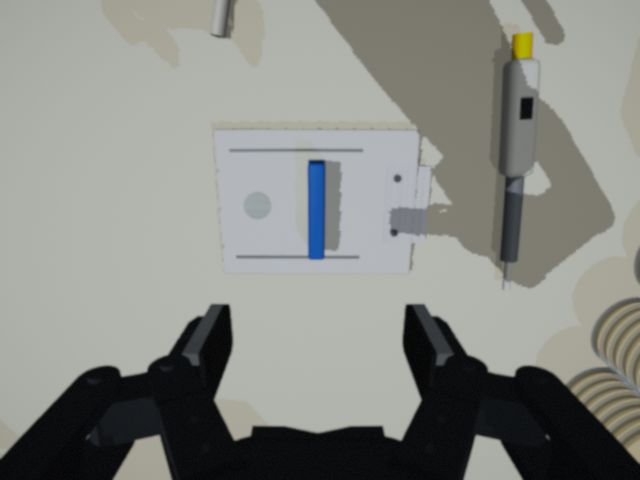

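The lid is at (318,200) in the wrist view, with its bar at (316,209) and the tongue to the right at (423,205). It measures (0.4964,-0.3567) with yaw 6.4°.

```bash
python3 - <<'E'
from h import *
print(mover([.4964,-.3567,.0225],down(96.4)))
E
```

```text
(array([-0.021, -0.014,  1.849]), array([-0.003, -0.004,  0.007]))
```

```bash
python3 -m pendant '[[-0.02,-0.014,0.4,0,0,0],[-0.02,-0.014,0.8,0,0,0],[-0.02,-0.014,1,0,0,0]]' |sed -n 2p
python3 -m pendant '[[0,0,0.4,0,0,0],[0,0,0.7,0,0,0],[0,0,0.85,0,0,0],[0,0,0.85,0,0,0],[0,0,0.85,0,0,0]]'
python3 - <<'E'
from h import *
print(mover([.4964,-.3567,.0225],down(96.4)))
E
```

```text
position: [0.4955, -0.3557, 0.1221]
t: 13.45
position: [0.4982, -0.3585, 0.0262]
ee_rot: [3.139, 0.002, 1.684]
wrist_force: [-0.7, -0.1, -0.1]
grip_width: 0.822
finger_force: 0.0
(array([ 0.017, -0.013,  0.031]), array([0.005, 0.004, 0.003]))
```

```bash
python3 -m pendant '[[0.017,-0.013,0.03,0,0,0],[0.017,-0.013,0.03,0,0,0]]' |sed -n 2p
python3 -m pendant '[[0,0,0,0,0,0],[0,0,0,0,0,0],[0,0,0,0,0,0],[0,0,0,0,0,0],[0,0,0,0,0,0],[0,0,0,0,0,0],[0,0,0,0,0,0],[0,0,0,0,0,0]]' 2 80
python3 -m pendant '[[0,0,-0.1,0,0,0],[0,0,-0.4,0,0,0],[0,0,-0.8,0,0,0],[0,0,-1,0,0,0],[0,0,-1,0,0,0]]'
```

```text
position: [0.4954, -0.356, 0.0215]
t: 14.7
position: [0.4955, -0.3561, 0.0211]
ee_rot: [3.141, 0.001, 1.683]
wrist_force: [0.4, 0.2, 3.5]
grip_width: 0.174
finger_force: 79.5
t: 15.32
position: [0.4958, -0.3565, 0.1428]
ee_rot: [3.139, 0.003, 1.683]
wrist_force: [0.8, 0.2, -3.6]
grip_width: 0.171
finger_force: 78.8
```

```bash
cat >> h.py <<'E'
CAR=(.5758,.039,97.86); LZ=.0211; LY=.0007
def lidpose(X,Z,phi,Y=0):
    """carrier-frame lid origin (m) & pitch deg -> TCP position, rotation"""
    Rc=Ro.from_euler('z',CAR[2],degrees=True); Rl=Rc*Ro.from_euler('y',phi,degrees=True)
    o=np.r_[CAR[:2],0]+Rc.apply([X,Y,Z])
    return o+Rl.apply([0,LY,LZ]), Rl*down(90)
def lidnow():
    s=ctrl.get_state(); R=Ro.from_euler('xyz',s["ee_rot"]); Rc=Ro.from_euler('z',CAR[2],degrees=True)
    Rl=R*down(90).inv(); o=s["position"]-Rl.apply([0,LY,LZ])
    e=(Rc.inv()*Rl).as_euler('zyx',degrees=True)
    print("lid XYZ mm",(1e3*Rc.inv().apply(o-np.r_[CAR[:2],0])).round(1),"yaw,pitch,roll",e.round(2),"F",s["wrist_force"].round(1),"T",s["ft_torque"].round(2),"t",round(s["t"],2))
E
python3 -m pendant '[[0,0,-0.5,0,0,-0.3],[0,0,-1,0,0,-0.6],[0,0,-1,0,0,-1],[0,0,-1,0,0,-1]]' | sed -n 1,3p
python3 - <<'E'
from h import *
p,R=lidpose(-.014,.25,12); print(p); lidnow(); plan(p,R)
E
```

```text
t: 15.82
position: [0.4943, -0.3553, 0.2585]
ee_rot: [-3.141, -0.003, 2.206]
[0.57642119 0.02938152 0.27063891]
lid XYZ mm [-380.   134.4  237.4] yaw,pitch,roll [-61.48  -0.14   0.11] F [-0.2  0.2 -6. ] T [-0.01  0.03 -0.01] t 15.82
[0.544, 0.613, -0.024, 0.091, -0.055, -0.51] rows>=1.6 -> [ 0.515 -0.259  0.262]
[0.361, 0.733, -0.069, 0.091, -0.055, -0.51] rows>=1.6 -> [ 0.535 -0.163  0.265]
[0.153, 0.797, -0.113, 0.091, -0.055, -0.51] rows>=1.6 -> [ 0.556 -0.067  0.268]
[-0.066, 0.803, -0.153, 0.091, -0.055, -0.51] rows>=1.6 -> [0.576 0.029 0.271]
```

```bash
python3 -m pendant '[[0.27,0.3,-0.2,0.045,-0.027,-0.25],[0.544,0.613,-0.35,0.091,-0.055,-0.51],[0.544,0.613,-0.35,0.091,-0.055,-0.51]]' | sed -n 2p
python3 -m pendant '[[0.18,0.36,-0.035,0.045,-0.027,-0.25],[0.361,0.733,-0.069,0.091,-0.055,-0.51],[0.361,0.733,-0.069,0.091,-0.055,-0.51]]' | sed -n 2p
python3 -m pendant '[[0.08,0.4,-0.06,0.045,-0.027,-0.25],[0.153,0.797,-0.113,0.091,-0.055,-0.51],[0.153,0.797,-0.113,0.091,-0.055,-0.51]]' | sed -n 2p
python3 -m pendant '[[-0.03,0.4,-0.08,0.045,-0.027,-0.25],[-0.066,0.803,-0.153,0.091,-0.055,-0.51],[-0.066,0.803,-0.153,0.091,-0.055,-0.51],[-0.066,0.803,-0.153,0.091,-0.055,-0.51]]'
python3 - <<'E'
from h import *
lidnow(); im,d,c,P=snap("wrist","hover"); np.savez("w4.npz",im=im,d=d,R=c["R"],t=c["t"])
print(plan(*lidpose(-.014,.18,12)))
E
```

```text
position: [0.5159, -0.2564, 0.3016]
position: [0.5355, -0.1606, 0.3023]
position: [0.556, -0.0654, 0.3056]
t: 17.45
position: [0.5766, 0.0275, 0.3095]
ee_rot: [-2.929, -0.001, -3.007]
wrist_force: [0.2, 0.2, -3.4]
grip_width: 0.175
finger_force: 80.7
lid XYZ mm [-1.600e+01  1.000e-01  2.889e+02] yaw,pitch,roll [-0.16 12.18  0.08] F [ 0.2  0.2 -3.4] T [0.22 0.03 0.01] t 17.45
[-0.001, 0.21, 0.886, -0.006, -0.001, -0.006] rows>=1.7 -> [0.576 0.029 0.201]
None
```

View pics/hover.png

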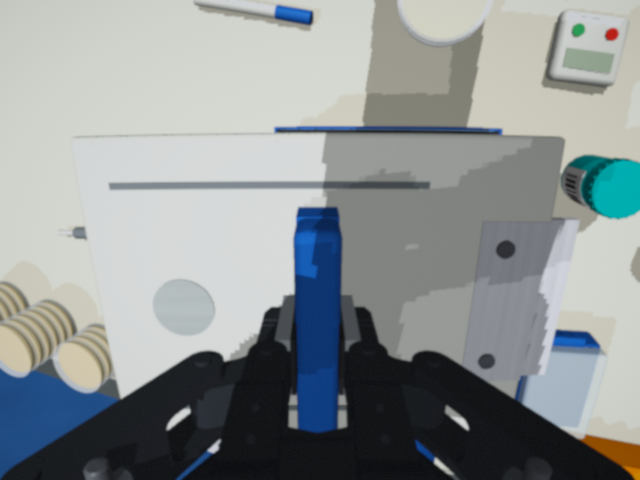

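The lid is held level in the grip, with the plate at (320,230) and the tongue at (560,300). I'll check its pose in hand from the depth.

```bash
python3 - <<'E'
from h import *
z=np.load("w4.npz"); im,d=z["im"],z["d"]; c=dict(ctrl.camera_info("wrist")); c["R"],c["t"]=z["R"],z["t"]; P=cloud(d,c)
s=ctrl.get_state(); R=Ro.from_euler('xyz',s["ee_rot"]); Rl=R*down(90).inv(); o=s["position"]-Rl.apply([0,LY,LZ])
L=Rl.inv().apply(P.reshape(-1,3)-o).reshape(P.shape)*1e3
m=(d>0)&(abs(L[...,2]-14)<6)&(abs(L[...,0])<110)&(abs(L[...,1])<80); q=L[m]
k=q[(abs(q[:,0])<95)&(q[:,1]>20)]; A=np.c_[k[:,:2],np.ones(len(k))]; co=np.linalg.lstsq(A,k[:,2],rcond=None)[0]
print("plane slopes deg",np.degrees(co[:2]).round(2),"z0",co[2].round(2))
b=q[(q[:,1]>30)&(q[:,1]<65)]; print("x extents",np.percentile(b[:,0],[.2,99.8]).round(1))
for x in(-80,-40,0,40,80): t=q[abs(q[:,0]-x)<3]; print(x,"ymax",np.percentile(t[:,1],99.7).round(1),end="; ")
t=q[(q[:,0]>102)]; print("tongue y",np.percentile(t[:,1],[1,99]).round(1),"xmax",np.percentile(t[:,0],99.5).round(1),np.median(t[:,2]))
E
python3 -m pendant '[[0,0.1,0.4,0,0,0],[0,0.21,0.8,0,0,0],[0,0.21,0.886,0,0,0],[0,0.21,0.886,0,0,0],[0,0.21,0.886,0,0,0]]' | sed -n 2,4p
python3 - <<'E'
from h import *
lidnow(); print(mover(*lidpose(-.011,.1145,12)))
im,d,c,P=snap("wrist"); np.savez("w5.npz",im=im,d=d,R=c["R"],t=c["t"])
# keeper in carrier frame
Rc=Ro.from_euler('z',CAR[2],degrees=True); L=Rc.inv().apply(P.reshape(-1,3)-np.r_[CAR[:2],0]).reshape(P.shape)*1e3
m=(d>0)&(abs(L[...,2]-110)<4)&(L[...,0]>95)&(L[...,0]<135)&(abs(L[...,1])<60); q=L[m]
print(len(q),np.percentile(q,[1,50,99],axis=0).round(1) if len(q) else "")
E
```

```text
plane slopes deg [ 0.03 -0.18] z0 12.48
x extents [-99.5 108.4]
-80 ymax 75.0; -40 ymax 75.1; 0 ymax 74.9; 40 ymax 75.1; 80 ymax 75.0; tongue y [-39.   39.5] xmax 110.0 9.131535439687156
position: [0.5786, 0.0306, 0.2052]
ee_rot: [-2.929, 0.007, -3.005]
wrist_force: [-0.7, 0.0, -3.7]
lid XYZ mm [-13.2  -2.4 184.6] yaw,pitch,roll [-0.03 12.21 -0.4 ] F [-0.7  0.  -3.7] T [0.22 0.03 0.01] t 18.12
(array([0.023, 0.141, 0.567]), array([-0.007,  0.013, -0.004]))
974 [[111.2  24.9 106.9]
 [117.9  37.  108.8]
 [124.3  48.7 110.4]]
```

```bash
python3 -m pendant '[[0.01,0.06,0.2,0,0,0],[0.023,0.11,0.43,0,0.01,0],[0.023,0.11,0.43,0,0.01,0],[0.023,0.11,0.43,0,0.01,0]]' | sed -n 2,4p
python3 - <<'E'
from h import *
lidnow(); print(mover(*lidpose(-.011,.115,12)))
E
```

```text
position: [0.5753, 0.0328, 0.1511]
ee_rot: [-2.929, 0.0, -3.005]
wrist_force: [0.7, 0.5, -3.9]
lid XYZ mm [-10.6   0.6 130.5] yaw,pitch,roll [-0.02 12.2  -0.02] F [ 0.7  0.5 -3.9] T [ 0.17 -0.02 -0.  ] t 18.68
(array([-0.005,  0.023,  0.127]), array([-0.007,  0.001, -0.001]))
```

```bash
python3 -m pendant '[[-0.005,0.012,0.06,0,0,0],[-0.005,0.023,0.127,0,0,0],[-0.005,0.023,0.127,0,0,0],[-0.005,0.023,0.127,0,0,0]]' | sed -n 2,4p
python3 - <<'E'
from h import *
lidnow(); print(mover(*lidpose(-.001,.1135,12)))
im,d,c,P=snap("scene"); b=cv2.resize(im[170:310,260:430],None,fx=4,fy=4,interpolation=cv2.INTER_CUBIC)
cv2.imwrite("pics/pre.png",b[:,:,::-1])
E
```

```text
position: [0.5749, 0.0324, 0.1337]
ee_rot: [-2.929, -0.002, -3.005]
wrist_force: [1.4, 0.1, -2.6]
lid XYZ mm [-10.9   1.2 113. ] yaw,pitch,roll [-0.04 12.16  0.14] F [ 1.4  0.1 -2.6] T [ 0.4  -0.15 -0.06] t 19.18
(array([-0.009,  0.079, -0.021]), array([-0.005, -0.005, -0.   ]))
```

View pics/pre.png

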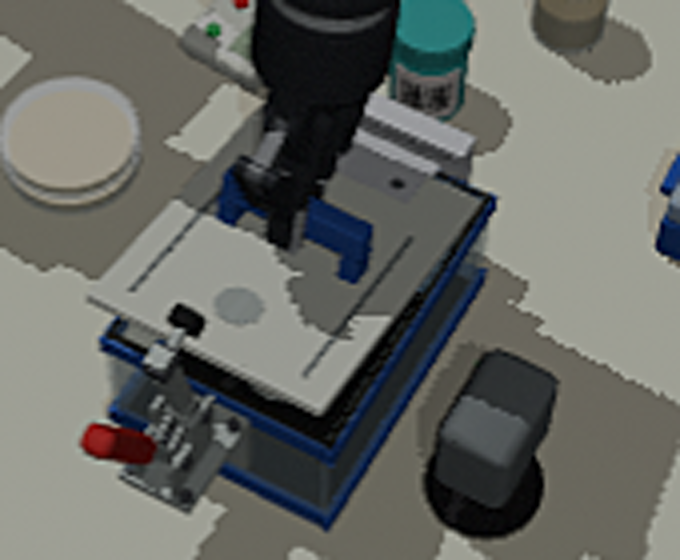

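The lid hovers tilted over the box, with the tongue at crop (400,150) just short of the keeper lip at (410,130). The clamp foot at (187,320) is clear beyond the lid edge. Now insert the tongue.

```bash
python3 -m pendant '[[-0.009,-0.004,-0.02,0,0,0],[-0.009,0.02,-0.025,0,0,0],[-0.009,0.04,-0.028,0,0,0],[-0.009,0.06,-0.027,0,0,0],[-0.009,0.079,-0.024,0,0,0],[-0.009,0.079,-0.024,0,0,0]]'
python3 - <<'E'
from h import *
lidnow(); print(mover(*lidpose(0,.1125,12)))
E
```

```text
t: 19.98
position: [0.5741, 0.0424, 0.1339]
ee_rot: [-2.929, -0.003, -3.005]
wrist_force: [0.2, -0.2, -4.2]
grip_width: 0.174
finger_force: 80.7
lid XYZ mm [ -0.8   0.6 113.3] yaw,pitch,roll [-0.02 12.17  0.2 ] F [ 0.2 -0.2 -4.2] T [ 0.23  0.04 -0.02] t 19.98
(array([-0.004,  0.008,  0.005]), array([-0.006, -0.007,  0.001]))
```

```bash
python3 - <<'E'
from h import *
for X,Z,ph in((0,.1088,10),(0,.1052,8),(0,.1015,6),(0,.0978,4),(0,.0941,2),(0,.0905,0)): print(ph,*[v.tolist() for v in mover(*lidpose(X,Z,ph))])
E
```

```text
10 [-0.004, 0.008, 0.035] [-0.072, -0.007, 0.001]
8 [-0.004, 0.008, 0.065] [-0.139, -0.007, 0.001]
6 [-0.004, 0.009, 0.096] [-0.206, -0.007, 0.001]
4 [-0.004, 0.009, 0.126] [-0.272, -0.007, 0.0]
2 [-0.005, 0.01, 0.158] [-0.339, -0.007, 0.0]
0 [-0.005, 0.01, 0.188] [-0.406, -0.007, 0.0]
```

```bash
python3 -m pendant '[[-0.004,0.008,0.035,-0.072,-0.007,0],[-0.004,0.008,0.065,-0.139,-0.007,0],[-0.004,0.009,0.096,-0.206,-0.007,0],[-0.004,0.009,0.126,-0.272,-0.007,0],[-0.004,0.009,0.126,-0.272,-0.007,0]]' | sed -n 4p
python3 - <<'E'
from h import *
lidnow(); 
for X,Z,ph in((0,.0941,2),(0,.0905,0),(0,.089,0)): print(ph,*[v.tolist() for v in mover(*lidpose(X,Z,ph))])
E
```

```text
wrist_force: [0.5, -0.1, -3.8]
lid XYZ mm [-0.8  0.1 97.8] yaw,pitch,roll [-0.05  4.04  0.01] F [ 0.5 -0.1 -3.8] T [0.09 0.   0.02] t 20.6
2 [-0.001, 0.003, 0.031] [-0.068, -0.0, -0.002]
0 [-0.001, -0.001, 0.061] [-0.135, -0.0, -0.002]
0 [-0.001, -0.0, 0.073] [-0.135, -0.0, -0.002]
```

```bash
python3 -m pendant '[[0,0.005,0.031,-0.068,0,0],[0,0.005,0.061,-0.135,0,0],[0,0.005,0.068,-0.135,0,0],[0,0.005,0.068,-0.135,0,0]]' | sed -n 4p
python3 - <<'E'
from h import *
lidnow()
E
```

```text
wrist_force: [0.1, 0.4, -3.0]
lid XYZ mm [ 1.4 -0.1 89.9] yaw,pitch,roll [ 0.01  0.01 -0.03] F [ 0.1  0.4 -3. ] T [-0.05  0.03  0.01] t 21.1
```

```bash
python3 -m pendant '[[0,-0.005,0.008,0,0,0],[0,-0.005,0.014,0,0,0],[0,-0.005,0.014,0,0,0]]' | sed -n 2,4p
python3 - <<'E'
from h import *
lidnow()
E
```

```text
position: [0.5754, 0.0398, 0.1102]
ee_rot: [3.141, 0.001, -3.004]
wrist_force: [-2.7, 0.3, 1.8]
lid XYZ mm [ 0.9 -0.4 89.1] yaw,pitch,roll [ 0.01 -0.04 -0.06] F [-2.7  0.3  1.8] T [0.11 0.44 0.03] t 21.48
```

```bash
python3 -m pendant '[[0,0,0,0,0,0],[0,0,0,0,0,0],[0,0,0,0,0,0],[0,0,0,0,0,0]]' 50 | sed -n 1,6p
python3 -m pendant '[[0,0,-0.3,0,0,0],[0,0,-0.6,0,0,0],[0,0,-1,0,0,0],[0,0,-1,0,0,0]]' 0 40 | sed -n 2p
python3 - <<'E'
from h import *
im,d,c,P=snap("top")
Rc=Ro.from_euler('z',CAR[2],degrees=True); L=Rc.inv().apply(P.reshape(-1,3)-np.r_[CAR[:2],0]).reshape(P.shape)*1e3
m=(d>0)&(abs(L[...,0])<95)&(abs(L[...,1])<70)&(abs(L[...,2]-103)<12); k=L[m]; A=np.c_[k[:,:2],np.ones(len(k))]; co=np.linalg.lstsq(A,k[:,2],rcond=None)[0]
print("lid plane",len(k),np.degrees(co[:2]).round(2),co[2].round(1))
def tcp(x,z,y=0): return np.r_[CAR[:2],0]+Rc.apply([x,y,z])
print(tcp(-.17,.245)); plan(tcp(-.17,.245),down(CAR[2]+90))
E
```

```text
t: 21.98
position: [0.5752, 0.0396, 0.1093]
ee_rot: [3.141, 0.001, -3.005]
wrist_force: [-0.6, 0.8, 0.1]
grip_width: 0.586
finger_force: 0.0
position: [0.5778, 0.0394, 0.2351]
lid plane 1244 [ 0.15 -0.03] 102.7
[ 0.59904801 -0.12940288  0.245     ]
[0.002, -0.71, -0.054, -0.0, 0.005, -0.0] rows>=1.4 -> [ 0.588 -0.045  0.239]
[0.003, -0.71, -0.054, -0.0, 0.005, -0.0] rows>=1.4 -> [ 0.599 -0.129  0.245]
```

The lid lies flat, with its plate top at 102.7 mm where about 103 is expected. Next is the clamp handle.

```bash
python3 -m pendant '[[0,-0.2,-0.15,0,0,0],[0,-0.6,-0.15,0,0,0],[0,-1,-0.15,0,0,0],[0,-1,-0.15,0,0,0]]' | sed -n 2p
python3 -m pendant '[[0,-0.2,0,0,0,0],[0,-0.42,0.05,0,0,0],[0,-0.42,0.07,0,0,0],[0,-0.42,0.07,0,0,0],[0,-0.42,0.07,0,0,0]]'
cat >> h.py <<'E'
def tcp(x,z,y=0): return np.r_[CAR[:2],0]+Ro.from_euler('z',CAR[2],degrees=True).apply([x,y,z])
def cnow():
    s=ctrl.get_state(); print("TCP carrier mm",(1e3*Ro.from_euler('z',CAR[2],degrees=True).inv().apply(s["position"]-np.r_[CAR[:2],0])).round(1),"F",s["wrist_force"].round(1),"t",s["t"])
E
python3 - <<'E'
from h import *
cnow()
im,d,c,P=snap("wrist"); 
L=Ro.from_euler('z',CAR[2],degrees=True).inv().apply(P.reshape(-1,3)-np.r_[CAR[:2],0]).reshape(P.shape)*1e3
hsv=cv2.cvtColor(im,cv2.COLOR_RGB2HSV).astype(int);m=((hsv[...,0]<8)|(hsv[...,0]>172))&(hsv[...,1]>150)&(d>0)&(L[...,2]>95)&(L[...,0]<-130)
q=L[m]; print(len(q),np.percentile(q,[2,50,98],axis=0).round(1) if len(q) else "")
a=cv2.resize(im,(480,360)); cv2.imwrite("pics/handle.png",a[:,:,::-1])
print(mover(tcp(-.17,.192),down(CAR[2]+90)))
E
```

```text
position: [0.5908, -0.0818, 0.245]
t: 23.65
position: [0.5983, -0.1285, 0.2388]
ee_rot: [3.141, 0.001, -3.003]
wrist_force: [0.4, -0.4, 0.6]
grip_width: -0.003
finger_force: 0.0
TCP carrier mm [-169.     0.6  238.8] F [ 0.4 -0.4  0.6] t 23.65
2968 [[-212.8   -6.9  151.1]
 [-194.1    2.9  191.2]
 [-170.4    8.   210.1]]
(array([-0.004, -0.009,  0.391]), array([0.001, 0.002, 0.002]))
```

View pics/handle.png

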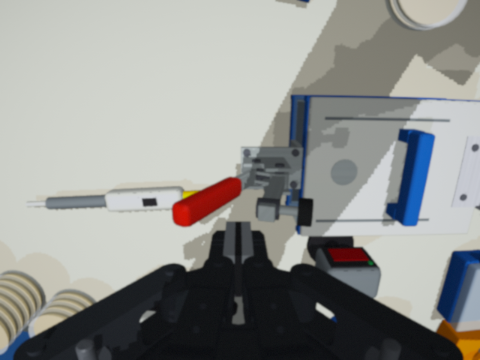

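The red handle is raised at (207,203), the shut fingers are over its inner side at (240,235), and the lid is seated flat on the right with its bar at (412,178). I'll push the handle along its arc.

```bash
python3 -m pendant '[[0,-0.01,0.2,0,0,0],[0,-0.015,0.39,0,0,0],[0,-0.015,0.39,0,0,0],[0,-0.015,0.39,0,0,0]]' | sed -n 2,4p
python3 -m pendant '[[0,-0.09,0.05,0,0,0],[0,-0.175,0.092,0,0,0],[0,-0.235,0.14,0,0,0],[0,-0.292,0.183,0,0,0],[0,-0.345,0.24,0,0,0],[0,-0.392,0.3,0,0,0],[0,-0.392,0.3,0,0,0]]' | sed -n 2,4p
python3 - <<'E'
from h import *
cnow(); print(mover(tcp(-.227,.141)),mover(tcp(-.234,.124)),mover(tcp(-.236,.112)))
E
```

```text
position: [0.5991, -0.1309, 0.1931]
ee_rot: [3.141, 0.002, -3.004]
wrist_force: [0.6, -0.6, -0.2]
position: [0.6042, -0.178, 0.1544]
ee_rot: [3.14, -0.002, -3.005]
wrist_force: [0.1, -0.0, 0.7]
TCP carrier mm [-218.8    1.5  154.4] F [ 0.1 -0.   0.7] t 25.075
(array([-0.013, -0.068,  0.112]), array([0., 0., 0.])) (array([-0.013, -0.127,  0.253]), array([0., 0., 0.])) (array([-0.013, -0.143,  0.353]), array([0., 0., 0.]))
```

```bash
python3 -m pendant '[[-0.01,-0.035,0.056,0,0,0],[-0.013,-0.068,0.112,0,0,0],[-0.013,-0.1,0.18,0,0,0],[-0.013,-0.127,0.253,0,0,0],[-0.013,-0.127,0.253,0,0,0]]' | sed -n 2,4p
python3 - <<'E'
from h import *
cnow(); print(mover(tcp(-.236,.112)))
im,d,c,P=snap("scene")
L=Ro.from_euler('z',CAR[2],degrees=True).inv().apply(P.reshape(-1,3)-np.r_[CAR[:2],0]).reshape(P.shape)*1e3
hsv=cv2.cvtColor(im,cv2.COLOR_RGB2HSV).astype(int);m=((hsv[...,0]<8)|(hsv[...,0]>172))&(hsv[...,1]>150)&(d>0)&(L[...,2]>80)&(L[...,0]<-130)&(L[...,0]>-300)&(abs(L[...,1])<50)
q=L[m]; print(len(q),np.percentile(q,[5,50,95],axis=0).round(1) if len(q) else "")
E
```

```text
position: [0.6083, -0.1929, 0.1243]
ee_rot: [3.141, -0.001, -3.005]
wrist_force: [-1.0, 0.4, 0.0]
TCP carrier mm [-234.1   -0.5  124.3] F [-1.   0.4  0. ] t 25.7
(array([ 0.004, -0.016,  0.102]), array([0., 0., 0.]))
183 [[-266.4  -14.   116.7]
 [-243.7   -7.7  122.2]
 [-196.5    1.7  161.6]]
```

```bash
python3 -m pendant '[[0,-0.01,0.04,0,0,0],[0,-0.016,0.07,0,0,0],[0,-0.016,0.07,0,0,0]]' | sed -n 2,4p
python3 - <<'E'
from h import *
cnow()
E
python3 -m pendant '[[0,0,0.015,0,0,0],[0,0,0.03,0,0,0],[0,0,0.03,0,0,0]]' | sed -n 2,4p
python3 - <<'E'
from h import *
cnow()
E
```

```text
position: [0.6086, -0.1944, 0.1165]
ee_rot: [3.141, -0.0, -3.005]
wrist_force: [-0.3, -0.5, -0.4]
TCP carrier mm [-235.7   -0.6  116.5] F [-0.3 -0.5 -0.4] t 26.125
position: [0.6092, -0.1944, 0.1148]
ee_rot: [3.141, 0.001, -3.004]
wrist_force: [-2.9, 1.3, 3.4]
TCP carrier mm [-235.8   -1.1  114.8] F [-2.9  1.3  3.4] t 26.5
```

```bash
python3 -m pendant '[[0,0,0.015,0,0,0],[0,0,0.025,0,0,0],[0,0,0.025,0,0,0]]' | sed -n 2,4p
python3 - <<'E'
from h import *
cnow()
E
python3 -m pendant '[[0,0,-0.2,0,0,0],[0,0,-0.6,0,0,0],[0,0,-1,0,0,0],[0,0,-1,0,0,0]]' | sed -n 1,2p
python3 - <<'E'
from h import *
Ps=[];Rc=Ro.from_euler('z',CAR[2],degrees=True).inv()
for n in("wrist","scene","top"):
    im,d,c,P=snap(n)
    L=Rc.apply(P.reshape(-1,3)-np.r_[CAR[:2],0]).reshape(P.shape)*1e3
    hsv=cv2.cvtColor(im,cv2.COLOR_RGB2HSV).astype(int);m=((hsv[...,0]<8)|(hsv[...,0]>172))&(hsv[...,1]>150)&(d>0)&(L[...,2]>80)&(L[...,0]<-130)&(L[...,0]>-300)&(abs(L[...,1])<20)
    q=L[m]; print(n,len(q),np.percentile(q,[5,50,95],axis=0).round(1).tolist() if len(q)>5 else "")
    if len(q)>20: f=np.polyfit(q[:,0],q[:,2],1); print(" handle slope rad",-f[0])
    k=L[(d>0)&(abs(L[...,0]-20)<70)&(abs(L[...,1])<70)&(abs(L[...,2]-103)<10)]
    if len(k)>100: co=np.linalg.lstsq(np.c_[k[:,:2],np.ones(len(k))],k[:,2],rcond=None)[0]; print(" lid",np.degrees(co[:2]).round(2),co[2].round(1))
    a=L[(d>0)&(abs(L[...,0]+80)<25)&(abs(L[...,1])<15)&(L[...,2]>112)]; print(" arm pts",len(a),np.percentile(a,[5,50,95],axis=0).round(0).tolist() if len(a) else "")
E
```

```text
position: [0.6093, -0.1945, 0.1146]
ee_rot: [3.141, 0.001, -3.004]
wrist_force: [-9.1, 3.3, 16.0]
TCP carrier mm [-235.9   -1.2  114.6] F [-9.1  3.3 16. ] t 26.875
t: 27.38
position: [0.6116, -0.1955, 0.237]
wrist 2216 [[-263.6, -6.5, 108.9], [-231.6, 1.3, 113.2], [-198.4, 7.6, 114.6]]
 handle slope rad 0.0010623834063169465
 lid [0.43 0.06] 102.2
 arm pts 1506 [[-102.0, -6.0, 123.0], [-78.0, 1.0, 132.0], [-58.0, 5.0, 136.0]]
scene 265 [[-266.1, -11.8, 109.0], [-231.7, -5.1, 113.1], [-197.9, 3.0, 116.7]]
 handle slope rad 0.07321805884936074
 lid [0.07 0.01] 102.1
 arm pts 149 [[-102.0, -9.0, 121.0], [-78.0, -4.0, 132.0], [-57.0, 3.0, 136.0]]
top 0 
 lid [ 0.02 -0.09] 102.9
 arm pts 139 [[-103.0, -4.0, 123.0], [-78.0, 3.0, 134.0], [-56.0, 8.0, 139.0]]
```

The handle is level at its stop, the arm is down on the lid, the lid is flat, and the robot is clear.

```bash
python3 - <<'E'
from bench import ctrl
print(ctrl.close_job())
E
```

```text
the job is handed in; nothing more can be done
None
```

The job is handed in at about 27 s: the jar stands in the carrier with its label within a few degrees of facing the scanner, the lid is hooked and flat, and the clamp handle is level at its stop. I did not look at the jar again after closing the lid.

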